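# Load a bent bracket under the stripper bridge of a piercing tool

## Task

Push the L-shaped steel bracket flat along the die bed, foot first, under the low stripper bridge until the end of its foot is fully home on the back stop and the foot's side lies along the guide rail. Then swing the keeper bar shut across the bed behind the bracket's upright so that it cannot slide back out, and draw the hand clear. Only push with the fingers: do not lift the bracket or let it tip, and leave everything else on the bench where it is.

Things in the scene. Friction and masses are not known exactly. Their poses are not given: they have to be found in the camera images.
- die: Lower half of a piercing tool, bolted to the bench; place and yaw vary, fixed in a run. Origin on the bench top below the track; +x is the feed direction, +y towards the guide rail, z up. Dark steel bed (mm, this frame): x -170..135, y -125..65, top face z 25. Guide pillars 22 dia at (113,50), (113,-110), top z 132. Strap clamps at x 42..68 over both side edges, out to y 113 and -173, z up to 45.
- guide_rail (a point): Front end of the guide rail's inner face, at bed level: (-150, 25, 25) mm in die. The rail is a bright bar on the +y side of the track, x -150..20, inner face y 25, outer face y 43, 14 mm high above the bed. The foot must end with its +y side along this face. Axes as die.
- bridge_mouth (a point): Middle of the bridge's entry at bed level, between its piers: (20, -3, 25) mm in die. The bridge spans x 20..70, y -49..43; beam underside 13 mm above the bed, top 37 (screw heads 43). The tunnel is 56 wide, y -31..25, open at the far end, its +y wall in line with the rail face. Axes as die.
- back_stop (a point): Middle of the back stop's front face at bed level: (85, 0, 25) mm in die, 15 mm beyond the bridge. The stop is a block 50 wide (y -25..25), 20 deep, 18 high. The end of the foot must rest on this face. Axes as die.
- bracket: Loose steel bracket, L-shaped, 0.4 to 0.63 kg: foot 100 (x) x 50 (y) x 10 mm; upright 10 thick, 50 wide, 40 high overall at the -x end (outer face x -50). Origin: centre of the foot's underside; x towards the foot's free end, z up. Starts flat on the bed before the bridge, off the rail, yawed up to 0.3 rad to the die, free end towards the bridge. Home: origin at (35, 0, 25) mm in die, axes parallel.
- keeper (a joint): Keeper bar's angle about its vertical pivot on the rail, rad. 0: bar points along the rail to -x of die. Positive: free end swings to -y, over the bed; 1.571 (end stop): shut, straight across the bed, 3 mm behind the upright of a bracket that is home. Negative: swung outwards to +y (to -1.3). Starts between -1.15 and -0.5; stays where left; under 2 N at the pin turns it.
- keeper_pin (a point): Top centre of the upright pin (12 mm dia, standing 15 mm above the bar) near the keeper bar's free end, 68 mm from the pivot axis, 65 mm above the bench. The bar is dark steel, 14 mm wide, ends 7 mm past the pin's axis and is rounded (radius 7) at the pivot; it lies from 15 to 25 mm above the bed.
- keeper_pivot (a point): A point on the keeper's vertical pivot axis, at bar mid-height (20 mm above the bed): (-25, 34, 45) mm in die.
- channel: Bystander: finished U-shaped steel channel 60 x 40 x 40 mm standing on the bench to the -y side of the die. Origin: centre of underside.
- punch: Bystander: headed steel punch 24 mm wide at its foot, 58 mm tall, standing on the bed on the -y side of the bridge. Origin: centre of underside.
- bolt: Bystander: hexagon bolt standing on its head on the bench on the +y side of the die, 53 mm tall, 21 mm wide. Origin: centre of underside.
- wrench: Bystander: wrench 190 mm long lying on the bench, to the robot's right. Origin: about its middle, underside.
- hammer: Bystander: hammer 260 mm long lying on the bench, to the robot's left. Origin: about its middle, underside.
- oil: Bystander: white oil bottle 60 mm wide, 150 mm tall, on the bench to the right. Origin: centre of underside.
- square: Bystander: engineer's square with a 70 mm stock and a 110 mm blade, lying on the bench to the left near the robot. Origin: centre of the stock's underside.
There are look-alikes about, which are no part of the job. Leave any turquoise look-alike of the bracket alone.

How it is judged (in metres and radians):
On the way, in this order (a step that is already met when the one before it is completed fails the run):
1. the bracket lies home: foot flat, end on the back stop, side along the rail, keeper not yet shut (x of bracket in the frame of die above 0.032 m and y of bracket in the frame of die between -0.0035 and 0.0035 m and angle between the x axis of bracket and the x axis of die, either way round below 0.05 rad and angle between bracket's own z axis and vertical below 0.03 rad and value of joint keeper below 1.3 rad), for 0.2 s.
2. the keeper is swung shut behind it (value of joint keeper above 1.48 rad), for 0.2 s.
At the end, for the whole second after the job is handed in: The bracket lies flat under the bridge, foot end within 3 mm of the back stop, side within 3.5 mm of the rail, square within 0.05 rad, at rest; the keeper, shut only after the bracket was home, stands within 0.09 rad of its end of travel behind the upright (x of bracket in the frame of die between 0.032 and 0.038 m and y of bracket in the frame of die between -0.0035 and 0.0035 m and angle between the x axis of bracket and the x axis of die, either way round below 0.05 rad and angle between bracket's own z axis and vertical below 0.03 rad and linear speed of bracket below 0.01 m/s and value of joint keeper above 1.48 rad); the robot touches nothing.
It fails at once if the bracket is lifted off the bed by more than 6 mm (z of bracket in the frame of die above 0.031 m).
It fails at once if the bracket tips by more than 0.1 rad (6 degrees) (angle between bracket's own z axis and vertical above 0.1 rad).
It fails at once if another loose thing on the bench is moved by more than 25 mm or knocked over (distance of any of channel, punch, bolt, wrench, hammer, oil, square from where it was at the start of the episode above 0.025 m or angle between any of channel, punch, bolt, oil's own z axis and vertical above 0.5 rad).
It also fails if it takes over 67 s, if anything falls off the work surface, if the arm or the gripper's body presses on something with over 40 N, if the wrist force passes 120 N, or if a joint passes its speed limit or range.

## Robot

A 7-joint arm with a two-finger parallel gripper is mounted at the origin on the work surface. World frame = base frame: x ahead of the robot, y to its left, z up, the work surface at z = 0. Lengths are in mm, angles in degrees, forces in N, time in s.
With the tool pointing down it reaches from about 425 to 950 mm from the base axis. Payload 16.7 kg.
Tool frame: the origin (TCP) lies between the finger pads; the fingertips stand 17 mm ahead of it and the grasp point (between the pads) lies 2 mm behind it (bot.tips_ahead is the distance from the TCP to the fingertips, in mm); z points along the fingers, y is the direction in which the jaws open and shut (so a half turn about z gives the same grasp; the last joint's range is limited). The gripper opens to 94 mm and grips with 3 to 60 N. Pads are 16 mm wide; open, the fingers measure 119 mm over their backs; the gripper's body (75 mm by 177 mm) begins 78 mm behind the grasp point.
Start: joints at [64.028, 24.414, 4.234, 92.017, -1.954, 63.644, -3.845], TCP at [201.894, -644.061, 222.467] pointing down, gripper open.
Joint ranges: [-163.25, 163.25], [-28.42, 122.38], [-70.27, 78.77], [12.13, 141.07], [-58.53, 238.53], [9.26, 117.41], [-156.51, 156.51]. Speed limits (degrees/s): [108.29, 108.29, 136.94, 136.94, 172.46, 172.46, 172.46].

## Interface

Orientations are given as a 3x3 rotation matrix whose columns are the frame's x, y, z axes.
In Python, from workcell import bot gives the robot as it stands.
- The arm moves only by the shell command python3 -m inch 'ROWS' [FORCE]. ROWS is JSON, a list of rows, each an object of numbers: "x", "y", "z": the shift along the tool's x, y, z each as a share of 0.5 m, from -1 to 1; "rx", "ry", "rz": the turn, a rotation vector about the tool's x, y, z each as a share of 360 degrees, from -1 to 1; "hand": the opening, from 0 (shut) to 1 (fully open). In form: [{"x": .., "y": .., "z": .., "rx": .., "ry": .., "rz": .., "hand": ..}, ...]. A call has 1 to 8 rows; each row shifts and turns the pose as measured when the row begins, along the tool's axes as they then stand; what a row does not reach is not made up. A row lasts 1/8 s, in which the tool goes at most 62.5 mm and 10.7 degrees, less where a joint would pass 70% of its speed; a pose out of reach is approached as far as the arm can. A call with a number of a shift or a turn outside -1 to 1 is refused whole. A call with a gripper value outside its range is refused whole. The fingers move at their own pace and stop on an object; FORCE is the grip in N (left out, the last holds). Time passes only in rows, so rows that do not move let the fingers close. It gives the time, the measured TCP pose, the force and the opening at its end, in the units of the state.
- bot.sense(): the state, without advancing time (a new reading comes with each control period).
- bot.camera(name): name is "scene" or "top" or "wrist"; returns a dict with "color" (384x512x3 uint8, red, green, blue), "intrinsics" (3x3 intrinsics, pixels), "T" (4x4, takes a point from camera to world coordinates); the wrist camera has in their place "tool_from_camera" (4x4, takes a point from camera to tool coordinates, whose origin is the TCP and whose axes are the flange's). Camera axes: x right, y down, z forward; pixel columns grow to the right and rows downward; lengths in mm; the calibration is good to about 2 mm. A picture is of the moment at which its call begins: read the wrist's pose just before it. There is no depth.
- bot.hand_in(): hands the job in, once; it reports no verdict.
The state is a dict: "time": time; "joint_pos": joint angles; "joint_velocities": joint speeds; "joint_torque": joint torques, N m; "ee_pos": TCP position; "tcp_rot": TCP orientation; "contact_force": force on the tool from outside, world axes, zero at the start; "ft_torque": the same for the moment, N m; "grip_width": finger opening in mm.
Only numpy, scipy, OpenCV 4.12 (cv2) and the standard library are available. Lean on these libraries where they do the work, as an engineer would, in place of code of your own. Each camera call takes 0.05 s, during which the arm holds its last target. There are 200 camera calls.

## Working session

There is one attempt and no reset: what is moved stays moved. The work goes in short steps, Python scripts to look and compute and a shell command to move; the robot and the scene stay as the last step left them, time stands still between calls to the robot, and variables do not carry over. Pictures are saved under pics/ and viewed, about 8 in all and at most 12, crops included, and the job is handed in when it is done.

```bash
ls; mkdir -p pics
python3 - <<'E'
from workcell import bot
import cv2,pickle,numpy as np
d={}
for n in ("scene","top"):
    c=bot.camera(n); d[n]=c
    cv2.imwrite(f"pics/{n}0.png",cv2.cvtColor(c["color"],cv2.COLOR_RGB2BGR))
    print(n,np.round(c["intrinsics"],1).tolist(),np.round(c["T"],3).tolist())
pickle.dump(d,open("c0.pkl","wb"))
s=bot.sense();print(s["time"],s["ee_pos"],np.round(s["tcp_rot"],3).tolist(),s["contact_force"],s["grip_width"])
E
```

```text
pics
scene [[450.6, 0.0, 250.7], [0.0, 450.6, 189.2], [0.0, 0.0, 1.0]] [[-0.173, 0.544, -0.821, 1471.966], [0.985, 0.105, -0.138, 148.42], [0.011, -0.832, -0.554, 729.17], [0.0, 0.0, 0.0, 1.0]]
top [[368.6, 0.0, 256.0], [0.0, 368.6, 187.9], [0.0, 0.0, 1.0]] [[-0.017, -0.994, 0.107, 377.355], [-1.0, 0.017, -0.005, 7.453], [0.003, -0.107, -0.994, 1227.515], [0.0, 0.0, 0.0, 1.0]]
0.1 [ 201.77089962 -643.7520008   221.84911162] [[0.954, 0.299, -0.0], [0.299, -0.954, 0.001], [-0.0, -0.001, -1.0]] [-0.26968476  0.34969938 -0.80990458] 94.04877368056196
```

Run:
```python
import cv2
a=cv2.imread("pics/top0.png");cv2.imwrite("pics/top0b.png",cv2.resize(a,(800,600),interpolation=cv2.INTER_CUBIC))
```

```text
(no output)
```

View pics/top0b.png

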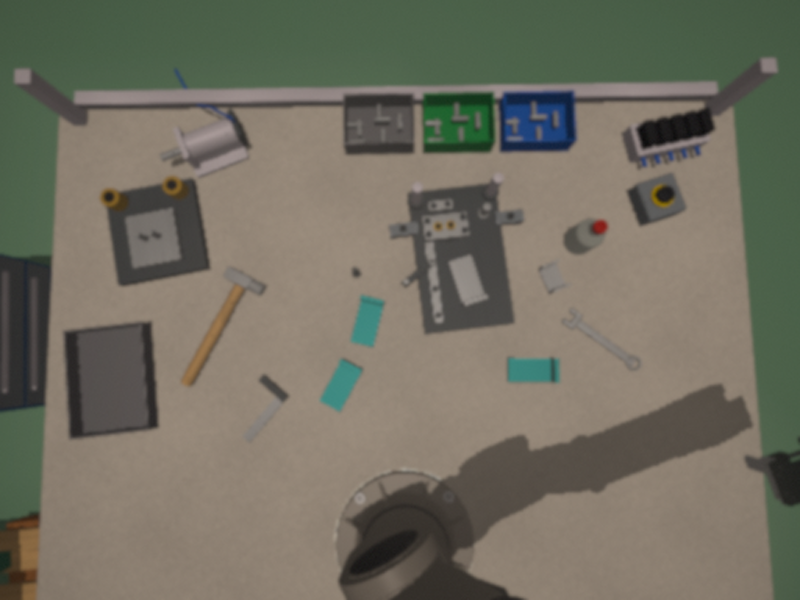

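View pics/scene0.png

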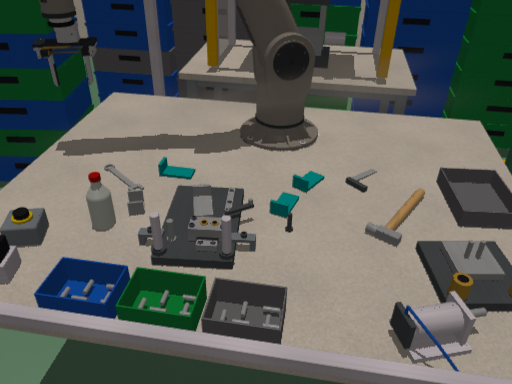

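The top view shows the die around (462,258), the grey steel bracket on its bed at (468,280) and the keeper at (410,278). Look-alikes: turquoise brackets at (367,320), (341,385) and (533,370), and the grey channel at (553,277). I choose the steel one at (468,280) on the bed, and I'll check it in a close wrist view.

```bash
cat > h.py <<'E'
import numpy as np,cv2,pickle
from workcell import bot
def ray(c,uv,z,T=None):
    T=c["T"] if T is None else T
    d=T[:3,:3]@np.linalg.inv(c["intrinsics"])@np.array([uv[0],uv[1],1.])
    o=T[:3,3]; return o+d*(z-o[2])/d[2]
def proj(K,T,P):
    P=np.atleast_2d(P); q=(P-T[:3,3])@T[:3,:3]; q=q@K.T; return q[:,:2]/q[:,2:]
def wristcam(name=None,scale=1.5):
    s=bot.sense(); c=bot.camera("wrist"); T=np.eye(4);T[:3,:3]=s["tcp_rot"];T[:3,3]=s["ee_pos"]
    c["T"]=T@c["tool_from_camera"]
    if name: 
        cv2.imwrite(f"pics/{name}.png",cv2.resize(cv2.cvtColor(c["color"],cv2.COLOR_RGB2BGR),None,fx=scale,fy=scale,interpolation=cv2.INTER_CUBIC)); pickle.dump(c,open(name+".pkl","wb"))
    return c
E
python3 - <<'E'
from h import *
d=pickle.load(open("c0.pkl","rb"))["top"]
for n,uv,z in [("FL",(425,333),25),("FR",(513,322),25),("BR",(500,183),25),("BL",(410,192),25),("brk",(468,280),35),("pin",(407,281),65),("pillarL",(417,188),132),("pillarR",(496,180),132)]:
    print(n,ray(d,np.array(uv)*.64,z).round(0))
s=bot.sense(); c=bot.camera("wrist"); print(c["tool_from_camera"].round(3).tolist(),c["intrinsics"].round(1).tolist())
E
```

```text
FL [423. -49.  25.]
FR [ 443. -233.   25.]
BR [ 741. -217.   25.]
BL [725. -23.  25.]
brk [ 531. -141.   35.]
pin [528. -13.  65.]
pillarL [702. -34. 132.]
pillarR [ 715. -189.  132.]
[[0.001, -0.957, -0.29, 83.934], [1.0, 0.0, 0.001, 0.376], [-0.001, -0.29, 0.957, -161.637], [0.0, 0.0, 0.0, 1.0]] [[264.3, 0.0, 254.4], [0.0, 264.3, 188.9], [0.0, 0.0, 1.0]]
```

```bash
python3 -m inch '[{"x":0.09,"y":-0.08},{"x":0.09,"y":-0.08},{"x":0.09,"y":-0.08},{"x":0.09,"y":-0.08},{"x":0.09,"y":-0.08},{"x":0.09,"y":-0.08},{"x":0.09,"y":-0.08},{"x":0.09,"y":-0.08}]'
```

```text
$[0]: bad value
```

```bash
python3 -m inch '[{"x":0.09,"y":-0.08,"z":0,"rx":0,"ry":0,"rz":0,"hand":0.2},{"x":0.09,"y":-0.08,"z":0,"rx":0,"ry":0,"rz":0,"hand":0.2},{"x":0.09,"y":-0.08,"z":0,"rx":0,"ry":0,"rz":0,"hand":0.2},{"x":0.09,"y":-0.08,"z":0,"rx":0,"ry":0,"rz":0,"hand":0.2},{"x":0.09,"y":-0.08,"z":0,"rx":0,"ry":0,"rz":0,"hand":0.2},{"x":0.09,"y":-0.08,"z":0,"rx":0,"ry":0,"rz":0,"hand":0.2},{"x":0.09,"y":-0.08,"z":0,"rx":0,"ry":0,"rz":0,"hand":0.2},{"x":0.09,"y":-0.08,"z":0,"rx":0,"ry":0,"rz":0.02,"hand":0.2}]'; python3 -c "
from h import *
s=bot.sense();print(s['ee_pos'],s['tcp_rot'].round(3).tolist(),s['grip_width'])"
```

```text
time: 1.15
ee_pos: [453.8, -221.7, 220.5]
tcp_rot: [[0.986, 0.168, -0.002], [0.168, -0.986, 0.0], [-0.002, -0.001, -1.0]]
contact_force: [0.9, -0.4, -0.3]
grip_width: 19.7
[ 453.78290394 -221.65448136  220.47036359] [[0.986, 0.168, -0.002], [0.168, -0.986, 0.0], [-0.002, -0.001, -1.0]] 19.688844966485043
```

```bash
python3 -m inch '[{"x":0.06,"y":-0.07,"z":-0.01,"rx":0,"ry":0,"rz":0,"hand":0.2},{"x":0.06,"y":-0.07,"z":-0.01,"rx":0,"ry":0,"rz":0,"hand":0.2},{"x":0.05,"y":-0.06,"z":0,"rx":0,"ry":0,"rz":0.013,"hand":0.2},{"x":0,"y":0,"z":0,"rx":0,"ry":0,"rz":0,"hand":0.2}]'; python3 -c "
from h import *
wristcam('w1',1.5)"
```

```text
time: 1.65
ee_pos: [524.0, -100.0, 230.6]
tcp_rot: [[0.996, 0.089, -0.001], [0.089, -0.996, 0.001], [-0.001, -0.002, -1.0]]
contact_force: [-0.9, -0.9, 0.8]
grip_width: 19.1
```

View pics/w1.png

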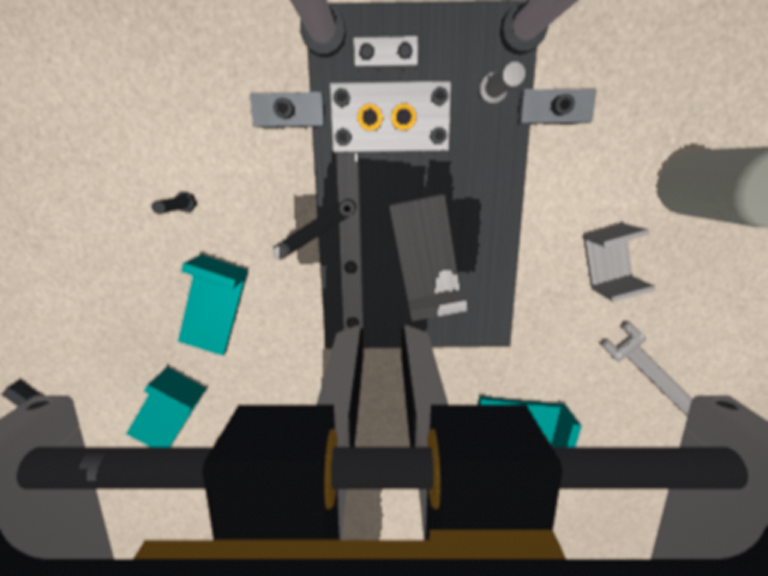

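The close view confirms the choice: steel bracket at (425,255), its free end at (389,205)–(444,194) and its upright near (440,310). The bridge is at (390,117), the keeper pivot at (347,208) with the pin at (280,250), and the punch at (495,85).

```bash
cat >> h.py <<'E'
from scipy.optimize import least_squares
def fit(c,pts,uv,x0,z0=0,sc=1.5):
    pts=np.array(pts,float);uv=np.array(uv)/sc
    def W(p):
        a=p[2];R=np.array([[np.cos(a),-np.sin(a)],[np.sin(a),np.cos(a)]])
        return np.c_[pts[:,:2]@R.T+np.array(p[:2]),pts[:,2]+z0]
    f=lambda p:(proj(c["intrinsics"],c["T"],W(p))-uv).ravel()
    r=least_squares(f,x0,x_scale=[10,10,.1],loss="soft_l1");return r.x,f(r.x).reshape(-1,2).round(1)
def todie(die,p):
    a=die[2];R=np.array([[np.cos(a),-np.sin(a)],[np.sin(a),np.cos(a)]]);return (np.asarray(p)[:2]-die[:2])@R
def toworld(die,p):
    a=die[2];R=np.array([[np.cos(a),-np.sin(a)],[np.sin(a),np.cos(a)]]);return R@np.asarray(p)[:2]+die[:2]
E
python3 - <<'E'
from h import *
c=pickle.load(open("w1.pkl","rb"))
die,r=fit(c,[(70,43,62),(70,-49,62),(20,43,62),(20,-49,62),(-170,-125,25),(-170,65,25),(85,25,43),(85,-25,43),(-25,34,50)],
 [(330,84),(449,82),(330,151),(450,150),(511,346),(327,348),(355,66),(418,65),(347,208)],[600,-98,.08])
print(die,r.tolist())
b,r=fit(c,[(50,25,10),(50,-25,10),(-50,25,40),(-50,-25,40)],[(389,205),(444,194),(411,320),(467,313)],[531,-141,.2],25)
print("brk",b,r.tolist(),todie(die,b),b[2]-die[2])
p=ray(c,np.array((280,250))/1.5,65,c["T"]);q=todie(die,p);d=q-[-25,34];print("pin",p,q,np.hypot(*d),"ang",np.arctan2(-d[1],-d[0]))
np.save("die.npy",die)
E
```

```text
[ 5.97009659e+02 -9.85300566e+01  1.05615664e-01] [[-0.5, -1.0], [1.6, -1.1], [1.8, 0.9], [-0.6, 0.3], [0.5, 0.8], [-1.3, 1.2], [-0.6, -0.1], [-0.3, -0.2], [0.4, 0.1]]
brk [ 5.31615776e+02 -1.40657934e+02  2.84806306e-01] [[-0.0, 0.2], [0.5, 0.1], [-0.2, 0.6], [-0.2, -1.6]] [-69.47059522 -34.99934883] 0.1791906420209107
pin [530.43290326 -14.12014327  65.        ] [-57.30733596  90.95805165] 65.48269699084155 ang -1.0548340267297522
```

```bash
cat >> h.py <<'E'
def go(target_die,yaw_off=0,z=None):
    "print shares for moving TCP to die x,y with tool yaw = die yaw + yaw_off (deg), z world"
    die=np.load("die.npy");s=bot.sense();R=s["tcp_rot"];p=s["ee_pos"]
    t=np.r_[toworld(die,target_die),p[2] if z is None else z]
    yaw=np.degrees(np.arctan2(R[1,0],R[0,0]));dy=(np.degrees(die[2])+yaw_off-yaw+180)%360-180
    print("now die",todie(die,p).round(1),"z",p[2].round(1),"yaw-die",(yaw-np.degrees(die[2])).round(2),"| tool shift mm",(R.T@(t-p)).round(1),"shares",(R.T@(t-p)/500).round(4),"rz share",round(-dy/360,4),"F die",np.r_[todie(np.r_[0,0,die[2]],s["contact_force"]),s["contact_force"][2]].round(1),"t",s["time"],"grip",round(s["grip_width"],1))
E
python3 -c "
from h import *
print(bot.sense()['joint_pos'])
go((-78,-98),90,120); go((-78,-98),-90,120)"
```

```text
[ 17.66065427  11.61524402 -15.48582226 108.7811127    3.49919273
  60.17250655 -84.18716203]
now die [-73.7   4.7] z 230.5 yaw-die -0.97 | tool shift mm [ -2.4 102.9 110.4] shares [-0.0048  0.2057  0.2208] rz share -0.2527 F die [0.3 0.1 0.1] t 1.7 grip 18.5
now die [-73.7   4.7] z 230.5 yaw-die -0.97 | tool shift mm [ -2.4 102.9 110.4] shares [-0.0048  0.2057  0.2208] rz share 0.2473 F die [0.3 0.1 0.1] t 1.7 grip 18.5
```

```bash
python3 -m inch '[{"x":0,"y":0.08,"z":0,"rx":0,"ry":0,"rz":-0.0295,"hand":0.65},{"x":0,"y":0.08,"z":0,"rx":0,"ry":0,"rz":-0.0295,"hand":0.65},{"x":0,"y":0.04,"z":0,"rx":0,"ry":0,"rz":-0.0295,"hand":0.65},{"x":0,"y":0,"z":0.02,"rx":0,"ry":0,"rz":-0.0295,"hand":0.65},{"x":0,"y":0,"z":0.02,"rx":0,"ry":0,"rz":-0.0295,"hand":0.65},{"x":0,"y":0,"z":0.02,"rx":0,"ry":0,"rz":-0.0295,"hand":0.65},{"x":0,"y":0,"z":0.02,"rx":0,"ry":0,"rz":-0.0295,"hand":0.65},{"x":0,"y":0,"z":0.02,"rx":0,"ry":0,"rz":-0.0295,"hand":0.65}]'; python3 -c "
from h import *
go((-78,-98),90,80)"
```

```text
time: 2.7
ee_pos: [540.3, -212.3, 178.3]
tcp_rot: [[-0.02, 1.0, -0.005], [1.0, 0.02, -0.003], [-0.003, -0.005, -1.0]]
contact_force: [0.1, 0.5, -0.7]
grip_width: 61.6
now die [ -68.4 -107.2] z 178.3 yaw-die 85.11 | tool shift mm [ 8.6 -9.8 98.4] shares [ 0.0171 -0.0196  0.1967] rz share -0.0136 F die [ 0.2  0.4 -0.7] t 2.7 grip 61.6
```

```bash
python3 -m inch '[{"x":0.012,"y":-0.02,"z":0.06,"rx":0,"ry":0,"rz":-0.0136,"hand":0.65},{"x":0,"y":0,"z":0.08,"rx":0,"ry":0,"rz":0,"hand":0.65},{"x":0,"y":0,"z":0.08,"rx":0,"ry":0,"rz":0,"hand":0.65},{"x":0,"y":0,"z":0,"rx":0,"ry":0,"rz":0,"hand":0.65}]'; python3 -c "
from h import *
go((-78,-100),90,45.5)"
```

```text
time: 3.2
ee_pos: [525.1, -212.9, 65.1]
tcp_rot: [[-0.108, 0.994, -0.007], [0.994, 0.108, -0.004], [-0.004, -0.008, -1.0]]
contact_force: [0.2, -1.2, -0.0]
grip_width: 61.0
now die [ -83.6 -106.2] z 65.1 yaw-die 90.12 | tool shift mm [ 6.3  5.7 19.6] shares [0.0125 0.0114 0.0391] rz share 0.0003 F die [ 0.1 -1.3 -0. ] t 3.2 grip 61.0
```

```bash
python3 -m inch '[{"x":0.005,"y":0.011,"z":0.03,"rx":0,"ry":0,"rz":0,"hand":0.65},{"x":0,"y":0,"z":0.009,"rx":0,"ry":0,"rz":0,"hand":0.65},{"x":0.02,"y":0,"z":0,"rx":0,"ry":0,"rz":0,"hand":0.65},{"x":0.02,"y":0,"z":0,"rx":0,"ry":0,"rz":0,"hand":0.65},{"x":0.012,"y":0,"z":0,"rx":0,"ry":0,"rz":0,"hand":0.65},{"x":0.012,"y":0,"z":0,"rx":0,"ry":0,"rz":0,"hand":0.65},{"x":0.012,"y":0,"z":0,"rx":0,"ry":0,"rz":0,"hand":0.65}]'; python3 -c "
from h import *
go((-78,-33),90,45.5)"
```

```text
time: 4.08
ee_pos: [528.0, -171.3, 48.8]
tcp_rot: [[-0.107, 0.994, -0.003], [0.994, 0.107, -0.008], [-0.007, -0.003, -1.0]]
contact_force: [-0.2, -1.9, -1.3]
grip_width: 61.3
now die [-76.3 -65.1] z 48.8 yaw-die 90.09 | tool shift mm [32.1 -1.6  3.1] shares [ 0.0642 -0.0032  0.0062] rz share 0.0002 F die [-0.4 -1.8 -1.3] t 4.075 grip 61.3
```

```bash
python3 -m inch '[{"x":0.008,"y":0,"z":0.006,"rx":0,"ry":0,"rz":0,"hand":0.65},{"x":0.01,"y":0,"z":0.001,"rx":0,"ry":0,"rz":0,"hand":0.65},{"x":0.01,"y":0,"z":0.001,"rx":0,"ry":0,"rz":0,"hand":0.65},{"x":0.01,"y":0,"z":0,"rx":0,"ry":0,"rz":0,"hand":0.65},{"x":0.01,"y":0,"z":0,"rx":0,"ry":0,"rz":0,"hand":0.65}]'; python3 -c "
from h import *
go((-78,-33),90,45.5)"
```

```text
time: 4.7
ee_pos: [526.1, -147.2, 44.9]
tcp_rot: [[-0.106, 0.994, -0.001], [0.994, 0.106, -0.009], [-0.009, -0.002, -1.0]]
contact_force: [0.7, -4.6, 3.1]
grip_width: 61.4
now die [-75.6 -40.9] z 44.9 yaw-die 90.01 | tool shift mm [ 7.9 -2.4 -0.6] shares [ 0.0158 -0.0047 -0.0013] rz share 0.0 F die [ 0.2 -4.7  3.1] t 4.7 grip 61.4
```

```bash
python3 -m inch '[{"x":0.008,"y":0,"z":0,"rx":0,"ry":0,"rz":0,"hand":0.65},{"x":0.008,"y":0,"z":0,"rx":0,"ry":0,"rz":0,"hand":0.65},{"x":0.006,"y":0,"z":0,"rx":0,"ry":0,"rz":0,"hand":0.65},{"x":0.004,"y":0,"z":0,"rx":0,"ry":0,"rz":0,"hand":0.65}]'; python3 -c "
from h import *
go((-78,-33),90,45.5)
wristcam('w2',1.5)"
```

```text
time: 5.2
ee_pos: [525.2, -138.8, 45.6]
tcp_rot: [[-0.103, 0.995, 0.001], [0.995, 0.103, -0.015], [-0.015, -0.001, -1.0]]
contact_force: [3.4, -13.1, 1.5]
grip_width: 61.1
now die [-75.6 -32.5] z 45.6 yaw-die 89.84 | tool shift mm [-0.5 -2.4  0.1] shares [-0.001  -0.0047  0.0003] rz share -0.0004 F die [  2.  -13.4   1.5] t 5.2 grip 61.1
```

View pics/w2.png

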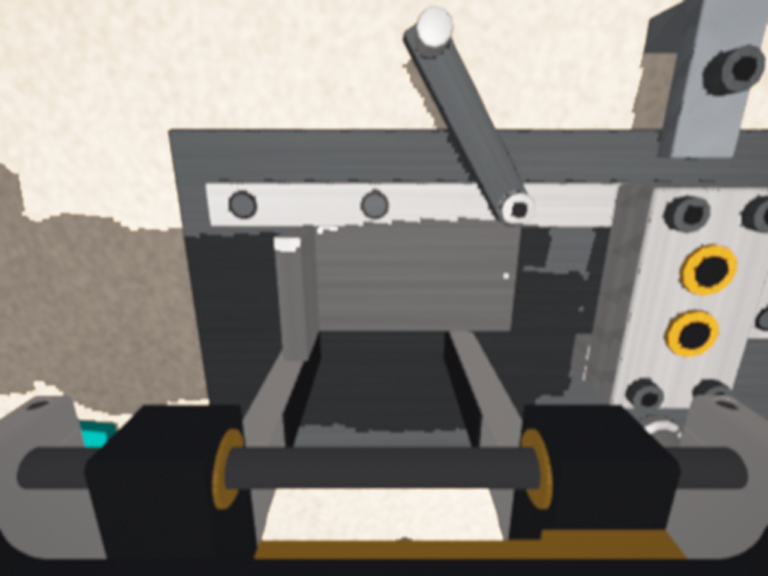

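The view shows the bracket square against the rail: its side is along the rail at row ~228, the free end at (518,228)–(512,330), and the upright at (295,300). The 13 N force agrees. Next I back off and go behind the upright.

```bash
python3 -m inch '[{"x":-0.05,"y":0,"z":0,"rx":0,"ry":0,"rz":0,"hand":0.65},{"x":-0.02,"y":0,"z":-0.1,"rx":0,"ry":0,"rz":0,"hand":0.4},{"x":0,"y":-0.05,"z":-0.1,"rx":0,"ry":0,"rz":0.029,"hand":0.2},{"x":0,"y":-0.05,"z":0,"rx":0,"ry":0,"rz":0.029,"hand":0.2},{"x":0,"y":0,"z":0,"rx":0,"ry":0,"rz":0.029,"hand":0.2},{"x":0,"y":0,"z":0,"rx":0,"ry":0,"rz":0.029,"hand":0.2},{"x":0,"y":0,"z":0,"rx":0,"ry":0,"rz":0.029,"hand":0.2},{"x":0,"y":0,"z":0,"rx":0,"ry":0,"rz":0.029,"hand":0.2}]'; python3 -c "
from h import *
c=pickle.load(open('w2.pkl','rb'));die=np.load('die.npy')
for uv in [(518,228),(512,330)]: print(todie(die,ray(c,np.array(uv)/1.5,35)))
for uv in [(275,238),(299,238)]: print(todie(die,ray(c,np.array(uv)/1.5,65)))
go((-160,-1),0,100)"
```

```text
time: 6.25
ee_pos: [475.7, -167.7, 147.4]
tcp_rot: [[0.851, 0.526, -0.003], [0.526, -0.851, -0.008], [-0.007, 0.006, -1.0]]
contact_force: [-0.3, 0.9, 0.1]
grip_width: 18.6
[-17.12779823  24.6149825 ]
[-15.01905163 -23.56165833]
[-114.54896631   26.33359057]
[-105.90290236   26.31699417]
now die [-127.9  -56. ] z 147.4 yaw-die 25.66 | tool shift mm [ -4.7 -63.7  47. ] shares [-0.0095 -0.1275  0.0941] rz share 0.0713 F die [-0.2  0.9  0.1] t 6.25 grip 18.6
```

```bash
python3 -m inch '[{"x":-0.01,"y":-0.06,"z":0.02,"rx":0,"ry":0,"rz":0.025,"hand":0.2},{"x":-0.01,"y":-0.06,"z":0.02,"rx":0,"ry":0,"rz":0.025,"hand":0.2},{"x":0,"y":0,"z":0.02,"rx":0,"ry":0,"rz":0.0213,"hand":0.2},{"x":0,"y":0,"z":0.02,"rx":0,"ry":0,"rz":0,"hand":0.2}]'; python3 -c "
from h import *
go((-160,-2),0,45)
print(bot.sense()['tcp_rot'].round(3).tolist())"
```

```text
time: 6.75
ee_pos: [437.7, -114.9, 105.5]
tcp_rot: [[0.996, 0.092, -0.004], [0.092, -0.996, -0.006], [-0.004, 0.006, -1.0]]
contact_force: [0.7, -0.6, -0.6]
grip_width: 18.7
now die [-160.1    0.5] z 105.5 yaw-die -0.76 | tool shift mm [ 0.4  2.1 60.5] shares [0.0008 0.0042 0.121 ] rz share -0.0021 F die [ 0.6 -0.7 -0.6] t 6.75 grip 18.7
[[0.996, 0.092, -0.004], [0.092, -0.996, -0.006], [-0.004, 0.006, -1.0]]
```

```bash
python3 -m inch '[{"x":0,"y":0.004,"z":0.06,"rx":0,"ry":0,"rz":-0.002,"hand":0.2},{"x":0,"y":0,"z":0.055,"rx":0,"ry":0,"rz":0,"hand":0.2},{"x":0.02,"y":0,"z":0,"rx":0,"ry":0,"rz":0,"hand":0.2},{"x":0.02,"y":0,"z":0,"rx":0,"ry":0,"rz":0,"hand":0.2},{"x":0.015,"y":0,"z":0,"rx":0,"ry":0,"rz":0,"hand":0.2},{"x":0.01,"y":0,"z":0,"rx":0,"ry":0,"rz":0,"hand":0.2}]'; python3 -c "
from h import *
go((-23,-2),0,46)"
```

```text
time: 7.5
ee_pos: [473.6, -112.4, 47.4]
tcp_rot: [[0.993, 0.119, -0.002], [0.119, -0.993, -0.005], [-0.003, 0.005, -1.0]]
contact_force: [-2.7, -1.5, -1.3]
grip_width: 18.8
now die [-124.2   -0.7] z 47.4 yaw-die 0.78 | tool shift mm [101.2   2.6   1.1] shares [0.2024 0.0053 0.0023] rz share 0.0022 F die [-2.8 -1.2 -1.3] t 7.5 grip 18.8
```

```bash
python3 -m inch '[{"x":0.012,"y":0.002,"z":0.001,"rx":0,"ry":0,"rz":0.002,"hand":0.2},{"x":0.014,"y":0,"z":0,"rx":0,"ry":0,"rz":0,"hand":0.2},{"x":0.014,"y":0,"z":0,"rx":0,"ry":0,"rz":0,"hand":0.2},{"x":0.014,"y":0,"z":0,"rx":0,"ry":0,"rz":0,"hand":0.2},{"x":0.014,"y":0,"z":0,"rx":0,"ry":0,"rz":0,"hand":0.2}]'; python3 -c "
from h import *
go((-23,-2),0,46)"
```

```text
time: 8.12
ee_pos: [508.4, -109.8, 47.3]
tcp_rot: [[0.994, 0.106, -0.004], [0.106, -0.994, -0.006], [-0.005, 0.005, -1.0]]
contact_force: [-5.3, -0.5, 3.3]
grip_width: 18.7
now die [-89.3  -1.9] z 47.3 yaw-die 0.01 | tool shift mm [66.3  0.1  1. ] shares [0.1325 0.0002 0.002 ] rz share 0.0 F die [-5.3  0.1  3.3] t 8.125 grip 18.7
```

```bash
python3 -m inch '[{"x":0.012,"y":0,"z":0.0,"rx":0,"ry":0,"rz":0,"hand":0.2},{"x":0.012,"y":0,"z":0,"rx":0,"ry":0,"rz":0,"hand":0.2},{"x":0.012,"y":0,"z":0,"rx":0,"ry":0,"rz":0,"hand":0.2},{"x":0.012,"y":0,"z":0,"rx":0,"ry":0,"rz":0,"hand":0.2},{"x":0.012,"y":0,"z":0,"rx":0,"ry":0,"rz":0,"hand":0.2},{"x":0.012,"y":0,"z":0,"rx":0,"ry":0,"rz":0,"hand":0.2}]'; python3 -c "
from h import *
go((-23,-2),0,46)"
```

```text
time: 8.88
ee_pos: [546.5, -105.9, 47.1]
tcp_rot: [[0.994, 0.105, -0.005], [0.105, -0.994, -0.006], [-0.005, 0.005, -1.0]]
contact_force: [-4.8, -0.6, 2.9]
grip_width: 18.8
now die [-51.  -2.] z 47.1 yaw-die 0.0 | tool shift mm [28.1  0.   1. ] shares [0.0561 0.     0.002 ] rz share 0.0 F die [-4.8 -0.   2.9] t 8.875 grip 18.8
```

```bash
python3 -m inch '[{"x":0.012,"y":0,"z":0.0,"rx":0,"ry":0,"rz":0,"hand":0.2},{"x":0.012,"y":0,"z":0,"rx":0,"ry":0,"rz":0,"hand":0.2},{"x":0.012,"y":0,"z":0,"rx":0,"ry":0,"rz":0,"hand":0.2},{"x":0.01,"y":0,"z":0,"rx":0,"ry":0,"rz":0,"hand":0.2}]'; python3 -c "
from h import *
go((-23,-2),0,46)"
```

```text
time: 9.38
ee_pos: [571.1, -103.3, 47.0]
tcp_rot: [[0.994, 0.105, -0.005], [0.105, -0.994, -0.006], [-0.005, 0.005, -1.0]]
contact_force: [-4.5, -0.5, 4.2]
grip_width: 19.1
now die [-26.3  -2. ] z 47.0 yaw-die 0.0 | tool shift mm [3.3 0.  1. ] shares [0.0066 0.0001 0.0019] rz share 0.0 F die [-4.6 -0.   4.2] t 9.375 grip 19.1
```

Steady, with no stop contact yet. I'll push gently until the force rises.

```bash
python3 -m inch '[{"x":0.006,"y":0,"z":0.0,"rx":0,"ry":0,"rz":0,"hand":0.2},{"x":0.006,"y":0,"z":0,"rx":0,"ry":0,"rz":0,"hand":0.2},{"x":0.006,"y":0,"z":0,"rx":0,"ry":0,"rz":0,"hand":0.2}]'; python3 -c "
from h import *
go((-23,-2),0,46)"
```

```text
time: 9.75
ee_pos: [574.1, -103.0, 45.9]
tcp_rot: [[0.994, 0.105, -0.017], [0.104, -0.995, -0.007], [-0.018, 0.005, -1.0]]
contact_force: [-22.1, -0.6, 17.2]
grip_width: 18.7
now die [-23.2  -2.1] z 45.9 yaw-die -0.06 | tool shift mm [ 0.2 -0.1 -0.1] shares [ 0.0005 -0.0001 -0.0002] rz share -0.0002 F die [-22.    1.8  17.2] t 9.75 grip 18.7
```

Home by force (22 N on the stop at the predicted -23). Now I back off, raise and turn, then look.

```bash
python3 -m inch '[{"x":-0.03,"y":0,"z":0,"rx":0,"ry":0,"rz":0,"hand":0.2},{"x":-0.05,"y":0,"z":0,"rx":0,"ry":0,"rz":0,"hand":0},{"x":0,"y":0,"z":-0.11,"rx":0,"ry":0,"rz":0,"hand":0},{"x":0,"y":0,"z":-0.11,"rx":0,"ry":0,"rz":-0.028,"hand":0},{"x":0,"y":0,"z":0,"rx":0,"ry":0,"rz":-0.028,"hand":0},{"x":0,"y":0,"z":0,"rx":0,"ry":0,"rz":-0.028,"hand":0},{"x":0,"y":0,"z":0,"rx":0,"ry":0,"rz":-0.028,"hand":0},{"x":0,"y":0,"z":0,"rx":0,"ry":0,"rz":-0.028,"hand":0}]'; python3 -m inch '[{"x":0,"y":0.06,"z":0,"rx":0,"ry":0,"rz":-0.028,"hand":0},{"x":-0.06,"y":0.04,"z":0,"rx":0,"ry":0,"rz":-0.028,"hand":0},{"x":0,"y":0,"z":0,"rx":0,"ry":0,"rz":-0.028,"hand":0},{"x":0,"y":0,"z":0,"rx":0,"ry":0,"rz":-0.028,"hand":0},{"x":0,"y":0,"z":0,"rx":0,"ry":0,"rz":0,"hand":0}]';python3 -c "
from h import *
go((-57,122),90,110)
wristcam('w3',1.5)"
```

```text
time: 10.75
ee_pos: [536.7, -106.2, 161.2]
tcp_rot: [[0.53, 0.848, -0.008], [0.848, -0.53, -0.007], [-0.01, -0.003, -1.0]]
contact_force: [-0.3, 0.7, 0.2]
grip_width: 0.2
time: 11.38
ee_pos: [571.9, -158.9, 161.9]
tcp_rot: [[-0.168, 0.986, -0.001], [0.986, 0.168, -0.007], [-0.007, -0.002, -1.0]]
contact_force: [-0.5, -0.1, -0.1]
grip_width: 0.0
now die [-31.3 -57.4] z 161.9 yaw-die 93.59 | tool shift mm [181.  -14.3  50.7] shares [ 0.362  -0.0286  0.1014] rz share 0.01 F die [-0.5 -0.1 -0.1] t 11.375 grip 0.0
```

View pics/w3.png

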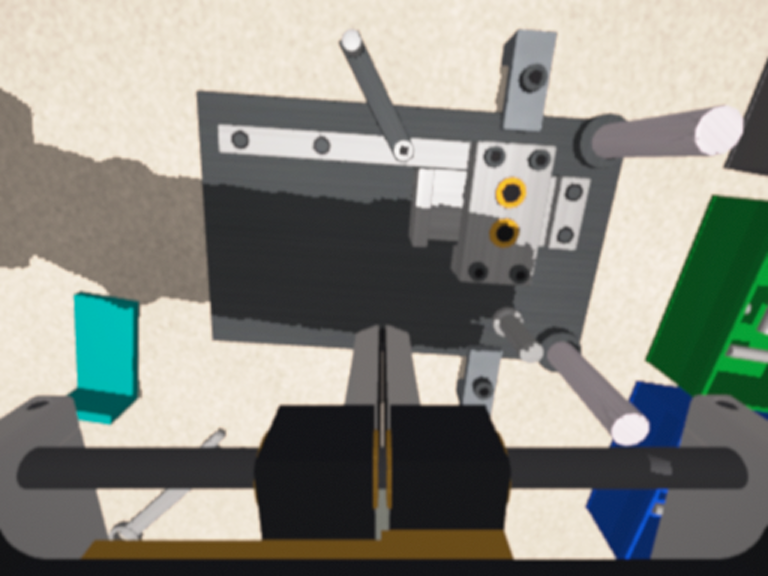

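The bracket is under the bridge with its upright at (415,168)–(411,245); the pin is at (351,41) and the pivot at (403,150). Next I hold these against the model.

```bash
python3 -c "
from h import *
c=pickle.load(open('w3.pkl','rb'));die=np.load('die.npy')
P=np.array([(-15,25,65),(-15,-25,65),(-25,34,50),(20,43,62),(70,43,62),(-170,65,25),(-170,-125,25),(-150,43,39)],float)
W=np.array([np.r_[toworld(die,p),p[2]] for p in P]); print((proj(c['intrinsics'],c['T'],W)*1.5).round(0).tolist())
p=ray(c,np.array((351,41))/1.5,65);q=todie(die,p);d=q-[-25,34];print('pin',q,np.hypot(*d),np.arctan2(-d[1],-d[0]))
"
python3 - <<'E'
import cv2
a=cv2.imread("pics/w3.png")[130:300,380:610];cv2.imwrite("pics/w3c.png",cv2.resize(a,None,fx=3.4,fy=3.4,interpolation=cv2.INTER_CUBIC))
E
```

```text
[[418.0, 167.0], [411.0, 246.0], [402.0, 152.0], [476.0, 141.0], [556.0, 146.0], [192.0, 91.0], [210.0, 343.0], [215.0, 125.0]]
pin [-59.34073798  91.76052953] 67.19795425613486 -1.0344038557211657
```

View pics/w3c.png

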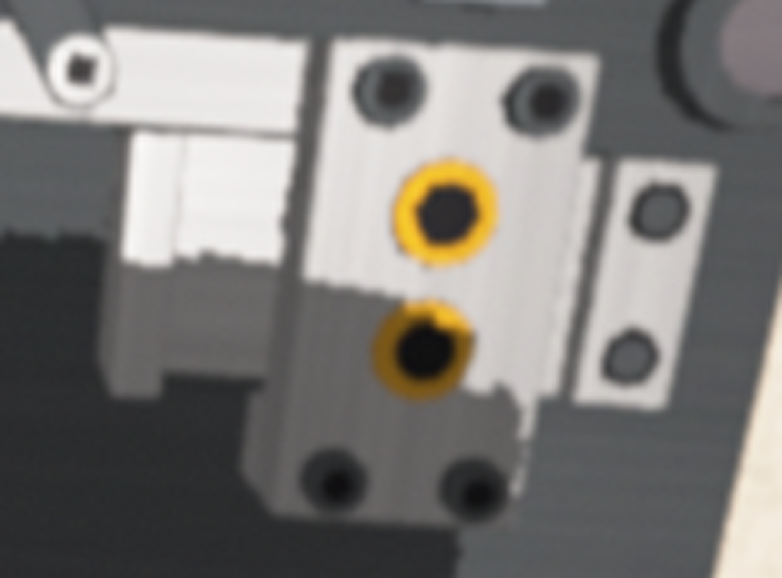

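Bracket is home: upright corners match the model within 1 px, and the foot end shows at the stop past the bridge. Next, the keeper: go to the outer side of the pin.

```bash
python3 -m inch '[{"x":0.1,"y":-0.02,"z":0,"rx":0,"ry":0,"rz":0.01,"hand":0},{"x":0.1,"y":-0.02,"z":0,"rx":0,"ry":0,"rz":0,"hand":0},{"x":0.1,"y":0,"z":0.0,"rx":0,"ry":0,"rz":0,"hand":0},{"x":0.06,"y":0,"z":0.04,"rx":0,"ry":0,"rz":0,"hand":0},{"x":0,"y":0,"z":0.06,"rx":0,"ry":0,"rz":0,"hand":0},{"x":0,"y":0,"z":0,"rx":0,"ry":0,"rz":0,"hand":0}]';python3 -c "
from h import *
go((-60,122),90,71)"
```

```text
time: 12.18
ee_pos: [531.8, 23.4, 111.1]
tcp_rot: [[-0.073, 0.997, 0.005], [0.997, 0.074, -0.007], [-0.007, 0.004, -1.0]]
contact_force: [-0.1, 0.0, 0.4]
grip_width: 0.7
now die [-52.  128.1] z 111.1 yaw-die 88.16 | tool shift mm [-6.  -8.  40.1] shares [-0.0121 -0.016   0.0802] rz share -0.0051 F die [-0.1  0.   0.4] t 12.175 grip 0.7
```

```bash
python3 -m inch '[{"x":-0.01,"y":-0.016,"z":0.04,"rx":0,"ry":0,"rz":-0.005,"hand":0},{"x":0,"y":0,"z":0.04,"rx":0,"ry":0,"rz":0,"hand":0},{"x":-0.02,"y":-0.006,"z":0,"rx":0,"ry":0,"rz":0,"hand":0},{"x":-0.02,"y":-0.006,"z":0,"rx":0,"ry":0,"rz":0,"hand":0},{"x":-0.02,"y":-0.012,"z":0,"rx":0,"ry":0,"rz":0,"hand":0},{"x":-0.02,"y":-0.012,"z":0,"rx":0,"ry":0,"rz":0,"hand":0}]';python3 -c "
from h import *
go((-85,81),90,71)"
```

```text
time: 12.92
ee_pos: [505.4, -19.2, 75.3]
tcp_rot: [[-0.099, 0.995, -0.002], [0.995, 0.099, 0.0], [0.0, -0.002, -1.0]]
contact_force: [0.3, 2.1, -0.9]
grip_width: 0.5
now die [-82.8  88.5] z 75.3 yaw-die 89.63 | tool shift mm [-7.6 -2.2  4.3] shares [-0.0151 -0.0043  0.0086] rz share -0.001 F die [ 0.5  2.  -0.9] t 12.925 grip 0.5
```

```bash
python3 -m inch '[{"x":-0.018,"y":-0.008,"z":0.006,"rx":0,"ry":0,"rz":0,"hand":0},{"x":-0.018,"y":-0.006,"z":0,"rx":0,"ry":0,"rz":0,"hand":0},{"x":-0.02,"y":-0.006,"z":0,"rx":0,"ry":0,"rz":0,"hand":0},{"x":-0.02,"y":-0.002,"z":0,"rx":0,"ry":0,"rz":0,"hand":0},{"x":-0.02,"y":0,"z":0,"rx":0,"ry":0,"rz":0,"hand":0},{"x":-0.02,"y":0,"z":0,"rx":0,"ry":0,"rz":0,"hand":0}]';python3 -c "
from h import *
go((-88,21),90,71)"
```

```text
time: 13.68
ee_pos: [501.8, -83.6, 75.5]
tcp_rot: [[-0.095, 0.996, 0.003], [0.996, 0.095, -0.001], [-0.001, 0.003, -1.0]]
contact_force: [0.7, 2.1, 0.1]
grip_width: 0.3
now die [-93.2  24.9] z 75.5 yaw-die 89.38 | tool shift mm [-3.8  5.2  4.5] shares [-0.0076  0.0104  0.009 ] rz share -0.0017 F die [0.9 2.  0.1] t 13.675 grip 0.3
```

```bash
python3 -m inch '[{"x":-0.014,"y":0.012,"z":0.007,"rx":0,"ry":0,"rz":0,"hand":0},{"x":-0.016,"y":0.012,"z":0.001,"rx":0,"ry":0,"rz":0,"hand":0},{"x":-0.016,"y":0.014,"z":0,"rx":0,"ry":0,"rz":0,"hand":0},{"x":-0.012,"y":0.014,"z":0,"rx":0,"ry":0,"rz":0,"hand":0}]';python3 -c "
from h import *
go((-67,-5),90,71)"
```

```text
time: 14.18
ee_pos: [532.1, -112.1, 71.0]
tcp_rot: [[-0.094, 0.996, 0.002], [0.996, 0.094, -0.001], [-0.001, 0.002, -1.0]]
contact_force: [-0.3, 4.1, 1.7]
grip_width: 0.3
now die [-66.   -6.7] z 71.0 yaw-die 89.36 | tool shift mm [ 1.7 -1.  -0. ] shares [ 0.0033 -0.0021 -0.    ] rz share -0.0018 F die [0.1 4.1 1.7] t 14.175 grip 0.3
```

```bash
python3 -m inch '[{"x":0.03,"y":0,"z":-0.05,"rx":0,"ry":0,"rz":-0.002,"hand":0},{"x":0,"y":-0.08,"z":0,"rx":0,"ry":0,"rz":0,"hand":0},{"x":-0.06,"y":0,"z":0,"rx":0,"ry":0,"rz":0,"hand":0},{"x":0,"y":0,"z":0.03,"rx":0,"ry":0,"rz":0,"hand":0},{"x":0,"y":0,"z":0,"rx":0,"ry":0,"rz":0,"hand":0}]';python3 -c "
from h import *
go((-90,-24),90,71)"
```

```text
time: 14.8
ee_pos: [495.7, -132.3, 81.1]
tcp_rot: [[-0.108, 0.994, 0.003], [0.994, 0.108, -0.001], [-0.001, 0.003, -1.0]]
contact_force: [0.6, -0.1, -0.3]
grip_width: -0.0
now die [-104.3  -22.9] z 81.1 yaw-die 90.14 | tool shift mm [-1.2 14.2 10.1] shares [-0.0023  0.0285  0.0203] rz share 0.0004 F die [ 0.6 -0.2 -0.3] t 14.8 grip -0.0
```

```bash
python3 -m inch '[{"x":0,"y":0.01,"z":0.02,"rx":0,"ry":0,"rz":0,"hand":0},{"x":-0.004,"y":0.02,"z":0,"rx":0,"ry":0,"rz":0,"hand":0},{"x":-0.006,"y":0.02,"z":0,"rx":0,"ry":0,"rz":0,"hand":0},{"x":-0.006,"y":0.02,"z":0,"rx":0,"ry":0,"rz":0,"hand":0},{"x":-0.004,"y":0.02,"z":0,"rx":0,"ry":0,"rz":0,"hand":0},{"x":-0.002,"y":0.016,"z":0,"rx":0,"ry":0,"rz":0,"hand":0}]';python3 -c "
from h import *
go((-43.5,-34),90,71)"
```

```text
time: 15.55
ee_pos: [553.9, -136.8, 70.6]
tcp_rot: [[-0.109, 0.994, 0.002], [0.994, 0.109, -0.001], [-0.001, 0.002, -1.0]]
contact_force: [-0.6, -0.8, -0.6]
grip_width: 0.7
now die [-46.9 -33.5] z 70.6 yaw-die 90.23 | tool shift mm [-0.5  3.4 -0.4] shares [-0.001   0.0069 -0.0007] rz share 0.0006 F die [-0.7 -0.8 -0.6] t 15.55 grip 0.7
```

```bash
python3 -m inch '[{"x":0,"y":0.008,"z":0,"rx":0,"ry":0,"rz":0,"hand":0},{"x":0,"y":0.006,"z":0,"rx":0,"ry":0,"rz":0,"hand":0},{"x":0,"y":0.004,"z":0,"rx":0,"ry":0,"rz":0,"hand":0}]';python3 -c "
from h import *
go((-43.5,-34),90,71)"
```

```text
time: 15.92
ee_pos: [559.9, -136.2, 70.0]
tcp_rot: [[-0.109, 0.994, -0.005], [0.994, 0.109, -0.001], [-0.001, -0.005, -1.0]]
contact_force: [-14.6, -2.2, 14.0]
grip_width: 0.8
now die [-40.8 -33.5] z 70.0 yaw-die 90.2 | tool shift mm [-0.4 -2.7 -1. ] shares [-0.0009 -0.0053 -0.0021] rz share 0.0006 F die [-14.8  -0.7  14. ] t 15.925 grip 0.8
```

14.8 N against the end stop. Withdraw and look.

```bash
python3 -m inch '[{"x":0,"y":-0.02,"z":0,"rx":0,"ry":0,"rz":0,"hand":0},{"x":0,"y":-0.05,"z":0,"rx":0,"ry":0,"rz":0,"hand":0},{"x":0,"y":0,"z":-0.1,"rx":0,"ry":0,"rz":0,"hand":0},{"x":-0.05,"y":0.04,"z":-0.08,"rx":0,"ry":0,"rz":0,"hand":0},{"x":-0.05,"y":0.05,"z":0,"rx":0,"ry":0,"rz":0,"hand":0},{"x":0,"y":0,"z":0,"rx":0,"ry":0,"rz":0,"hand":0},{"x":0,"y":0,"z":0,"rx":0,"ry":0,"rz":0,"hand":0}]';python3 -c "
from h import *
go((-43.5,-34),90,71)
c=wristcam('w4',1.5);die=np.load('die.npy')
P=np.array([(-15,25,65),(-15,-25,65),(-25,-34,65),(-25,34,50),(85,25,43)],float)
W=np.array([np.r_[toworld(die,p),p[2]] for p in P]); print((proj(c['intrinsics'],c['T'],W)*1.5).round(0).tolist())"
```

```text
time: 16.8
ee_pos: [574.7, -184.0, 163.4]
tcp_rot: [[-0.111, 0.994, -0.003], [0.994, 0.111, -0.001], [-0.001, -0.003, -1.0]]
contact_force: [-0.8, -0.0, -0.2]
grip_width: 0.6
now die [-31.2 -82.7] z 163.4 yaw-die 90.33 | tool shift mm [ 48.8 -11.8  92.4] shares [ 0.0976 -0.0236  0.1848] rz share 0.0009 F die [-0.8  0.1 -0.2] t 16.8 grip 0.6
[[411.0, 123.0], [409.0, 206.0], [393.0, 220.0], [394.0, 110.0], [560.0, 127.0]]
```

View pics/w4.png

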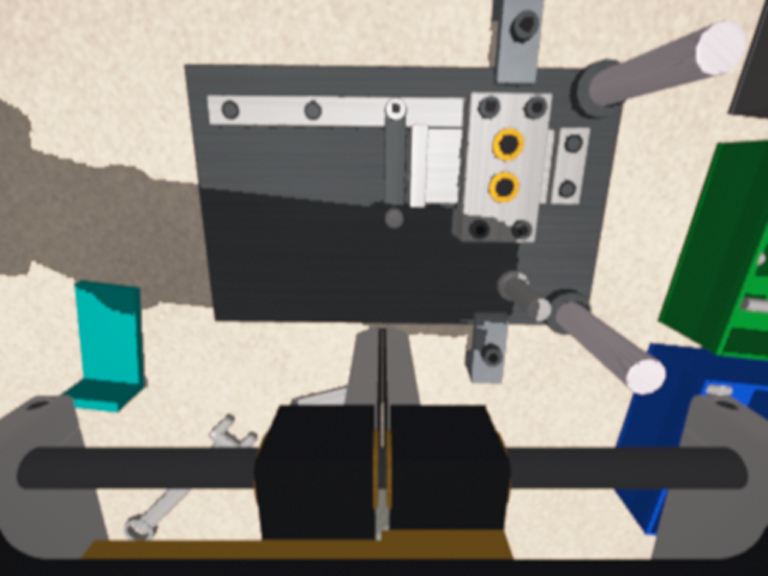

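The keeper stands across the bed with its pin at (394,217), predicted (393,220). The upright is at (411,124)–(409,206), predicted (411,123)–(409,206). The punch stands, and the hand is clear.

```bash
python3 -c "
from h import *
print(bot.hand_in())"
```

```text
the job is handed in; nothing more can be done
None
```

The bracket is home under the bridge with the keeper shut behind it, and I handed the job in at about 17 s of the 67 s allowed. No verdict was reported.

**What I did:** I squared the bracket against the guide rail with a side push from the two open fingers. I then pushed it low behind the upright until the force rose to 22 N on the back stop. With shut fingers I swung the keeper by its pin to its end stop, where I felt 15 N, and drew the hand clear.

**Last checks:**
- **Bracket:** the upright's top corners lay within 1 px (about 1 mm) of the predicted home position, both before and after shutting the keeper.
- **Keeper:** the pin lay within about 3 px of its predicted shut position. The bar's angle was judged from that and the end-stop force, not measured separately.
- **Hand:** the contact force was below 1 N, so the robot was touching nothing.
- **Bystanders:** the punch was still upright. The bolt, channel, hammer, oil bottle and square were not checked again at the end. No unexpected contact force showed up in the readings.

No check failed or disagreed.

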